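Hold a painted tag in the dust box

TASK

Slide the shutter on the dust box fully open, then lift the red wooden tag out of the drying stand and lower it upright, bare-wood foot first, through the slot. Press it gently down on the sprung yellow plate inside until the paint's lower edge is level with the slot, and finish while still holding it there: the suction runs only while the plate is held down. Leave the other two tags in the stand, and the bowl and tub where they are.

Things in the scene. Friction and masses are not known exactly. Their poses are not given: they have to be found in the camera images.
- slot (a point): centre of the slot's mouth in the dust box's aluminium top, 85 mm above the bench. Slot 16 mm (own x) by 50 mm (own y), 2 mm clear of a tag on every side, 6 mm deep; z up. Box: clear walls, green base and posts, 150 mm (x) by 120 mm (y), its middle 35 mm from the slot along +x, grey pipe at its +x side; fixed. Two 7 mm high rails on top, 41 mm either side of the slot (y).
- shutter (a joint): travel in m of the orange shutter plate (40 x 74 x 4 mm) on top of the dust box: 0 closed, centred over the slot; slides along the slot's +x (away from the robot) to the stop at 0.055, fully open; the slot is clear from 0.028 on. Friction about 1.5 N; stays where left.
- tab (a point): top centre of the shutter's black upright tab, 10 mm thick (x) by 32 mm wide (y), rising 32 mm above the shutter plate, whose upper face is 4 mm above the box top. Moves with the shutter; axes as the slot's.
- plate (a joint): how far in m the sprung yellow plate (34 x 70 mm) inside the box, right under the slot, is pressed down: 0 at rest, its top 40 mm below the slot's mouth; stop at 0.016. Spring 0.4 N per mm, about 2 N to start it, about 6 N at 0.010, where a tag's paint edge is level with the slot.
- stand: plywood drying stand, 70 mm (x) by 240 mm (y) by 30 mm high, fixed; origin at the centre of its underside. Three pockets 16 x 50 mm, 20 mm deep, at y = -75, 0 and +75 mm, each with one tag (floor 10 mm above the bench), the tags edge to edge in a row.
- tag_red: red wooden tag standing upright: flat board 12 mm thick (own x), 46 mm wide (own y), 150 mm high with a half-round top of 23 mm radius; bare wood on the lowest 50 mm, painted red above. Origin: centre of the underside, z up. About 60 g. The one to use; it may be in any of the three pockets.
- tag_blue: blue wooden tag standing upright: flat board 12 mm thick (own x), 46 mm wide (own y), 150 mm high with a half-round top of 23 mm radius; bare wood on the lowest 50 mm, painted blue above. Origin: centre of the underside, z up. About 60 g. To stay in its pocket.
- tag_green: green wooden tag standing upright: flat board 12 mm thick (own x), 46 mm wide (own y), 150 mm high with a half-round top of 23 mm radius; bare wood on the lowest 50 mm, painted green above. Origin: centre of the underside, z up. About 60 g. To stay in its pocket.
- bowl: red plastic bowl, rim 130 mm across, 60 mm high, origin at the centre of its underside, beyond the work. Bystander.
- tub: clear whitish plastic tub, 90 mm across, 60 mm high, origin at the centre of its underside, between the work and the robot. Bystander.
Mind the look-alikes: they are no part of the job. Of the things like the tag_green, leave any that is orange, purple or white; of the rest the smaller one is meant.

How it is judged:
On the way, in this order (a step that is already met when the one before it is completed fails the run):
1. the shutter is slid fully open (value of joint shutter above 0.045 m), for 0.2 s.
2. the red tag is lifted upright out of the stand in the gripper (height (world z) of tag_red above 0.05 m and angle between tag_red's own z axis and vertical below 0.3 rad and contact force between the fingers and tag_red above 1 N), for 0.2 s.
3. the red tag's foot is inside the slot, held by the gripper (z of tag_red in the frame of slot below -0.015 m and horizontal distance between tag_red and slot below 0.006 m and contact force between the fingers and tag_red above 1 N), for 0.1 s.
At the end, for the whole second after the job is handed in: Red tag gripped, still, upright (0.12 rad), within 6 mm of the slot centre, foot 44-56 mm below its mouth, pressing the plate 6-14.5 mm down (over 1.5 N); shutter open over 40 mm; other tags upright in their pockets (12 mm); bowl and tub within 30 mm of their start (value of joint plate between 0.006 and 0.0145 m and z of tag_red in the frame of slot between -0.056 and -0.044 m and horizontal distance between tag_red and slot below 0.006 m and angle between tag_red's own z axis and vertical below 0.12 rad and contact force between tag_red and plate above 1.5 N and contact force between the fingers and tag_red above 1 N and linear speed of tag_red below 0.02 m/s and value of joint shutter above 0.04 m and distance of each of tag_blue, tag_green from where it was at the start of the episode below 0.012 m and angle between each of tag_blue, tag_green's own z axis and vertical below 0.2 rad and distance of each of bowl, tub from where it was at the start of the episode below 0.03 m); the arm keeps its last pose, push and grip.
It fails at once if the plate is pressed with more than 25 N (contact force between tag_red and plate above 25 N).
It fails at once if another tag is taken out or knocked over (distance of any of tag_blue, tag_green from where it was at the start of the episode above 0.03 m).
It fails at once if the bowl or tub is pushed away (distance of any of bowl, tub from where it was at the start of the episode above 0.05 m).
It also fails if it takes over 64 s, if anything falls off the work surface, if the arm or the gripper's body presses on something with over 40 N, if the wrist force passes 120 N, or if a joint passes its speed limit or range.

ROBOT

A 6-joint arm with a two-finger parallel gripper is mounted at the origin on the work surface. World frame = base frame: x ahead of the robot, y to its left, z up, the work surface at z = 0. Lengths are in m, angles in rad, forces in N, time in s.
With the tool pointing down it reaches from about 0.3 to 0.85 m from the base axis. Payload 5.4 kg.
Tool frame: the origin (TCP) lies midway between the tips of the shut fingers; the grasp point (between the pads) lies 19 mm behind it; z points along the fingers, y is the line along which they close (so a half turn about z gives the same grasp; the last joint's range is limited). The gripper opens to 85 mm and grips with 20 to 120 N. Pads are 22 mm wide; open, the fingers measure 114 mm over their backs; the gripper's body (76 mm by 85 mm) begins 54 mm behind the grasp point. The pads swing forward as they close: fully open they stand 13 mm farther back than shut.
Start: joints at [0.931, 0.158, 1.597, -0, 1.386, -0.21], TCP at [0.24, 0.523, 0.231] pointing down, gripper open.
Joint ranges: [-2.91, 2.91], [-0.94, 2.29], [0.18, 2.7], [-1.29, 4.43], [0.17, 2.64], [-3, 3]. Speed limits (rad/s): [2.57, 2.57, 3.14, 3.14, 3.14, 3.14].

INTERFACE

Orientations are given as a rotation vector (axis times angle).
In Python, from plant import bot gives the robot as it stands.
- The arm moves only by the tool arm_command, never from a script. Its arguments are lists of equal length, an entry for each row: "offset": the shift along the world's x, y, z in m, a list of three; "yaw": the turn about the world's z in rad. In form: {"offset": [[dx, dy, dz], ...], "yaw": [yaw, ...]}. A call has exactly 8 rows; each row is the pose to reach, as a shift and turn from the pose commanded when the call began; what a row does not reach only later rows make up. A row lasts 1/10 s, in which the tool goes at most 50 mm and 8.59 degrees, less where a joint would pass 70% of its speed; a pose out of reach is approached as far as the arm can. A call with a gripper value outside its range is refused whole. "gripper" is the gripper's target within -1 to 1 (fully open at 1, half-way at 0, shut at -1), set as the call begins (left out, the last holds). The fingers move at their own pace and stop on an object; the grip force is fixed at half the most. Time passes only in rows, so rows that repeat a pose let the fingers close, or fill a call up. It gives the time, the measured TCP pose, the force, the opening and the grip force at its end, in the units of the state.
- bot.sense(): the state, without advancing time (a new reading comes with each control period).
- bot.capture(name): name is "scene" or "top"; returns a dict with "pixels" (400x640x3 uint8, red, green, blue), "range_z" (400x640 float32, m along the optical axis (not along the pixel's ray), 0 where there is no reading), "K" (3x3 intrinsics, pixels), "R" (3x3) and "t" (3): a world point X has camera coordinates R X + t. Camera axes: x right, y down, z forward; pixel columns grow to the right and rows downward; lengths in m; the calibration is good to about 2 mm. A picture is of the moment at which its call begins.
- bot.close_job(): hands the job in; it is judged then, once.
The state is a dict: "time": time; "q": joint angles; "joint_velocities": joint speeds; "joint_efforts": joint torques, N m; "tcp_pos": TCP position; "orientation": TCP orientation; "wrist_force": force on the tool from outside, world axes, zero at the start; "ft_torque": the same for the moment, N m; "opening": opening from 0.0 (shut) to 1.0 (fully open); "finger_force": force on a finger pad.
Only numpy, scipy, OpenCV 4.12 (cv2) and the standard library are available. Lean on these libraries where they do the work, as an engineer would, in place of code of your own. Each camera call takes 0.05 s, during which the arm holds its last target. There are 200 camera calls.

## Working session

There is one attempt and no reset: what is moved stays moved. The work goes in short steps, Python scripts to look and compute and a tool call to move; the robot and the scene stay as the last step left them, time stands still between calls to the robot, and variables do not carry over. Pictures are saved under pics/ and viewed, at most 10 in all, crops included, and the job is handed in when it is done.

Besides the shell and the picture viewer there is one more tool, called after "Emit:" by a JSON object that holds its "fn" and its "kwargs", one argument or row to a line. arm_command: Moves the arm, as the interface text tells. Its arguments: {"type":"object","properties":{"offset":{"type":"array"},"yaw":{"type":"array"},"gripper":{"type":"number"}},"required":["offset","yaw"]}

```bash
mkdir -p pics; ls
cat > h.py <<'E'
import numpy as np, cv2
from plant import bot
def pts(c):
    K,R,t=c["K"],c["R"],c["t"];z=c["range_z"]
    v,u=np.indices(z.shape)
    P=np.stack([(u-K[0,2])/K[0,0]*z,(v-K[1,2])/K[1,1]*z,z],-1)
    W=(P-t)@R
    W[z==0]=np.nan
    return W
def save(c,n): cv2.imwrite("pics/"+n,cv2.cvtColor(c["pixels"],cv2.COLOR_RGB2BGR))
E
python3 - <<'E'
from h import *
for n in("scene","top"):
    c=bot.capture(n);save(c,n+"0.png");np.savez(n+"0.npz",**c)
    print(n,c["K"].tolist(),(-c["R"].T@c["t"]).round(3),c["R"].round(3).tolist())
s=bot.sense();print(s)
E
```

```text
pics
scene [[477.7565960431778, 0.0, 322.5499447984233], [0.0, 477.7565960431778, 198.28043035007877], [0.0, 0.0, 1.0]] [ 1.24  -0.531  0.718] [[0.651, 0.759, -0.02], [0.443, -0.4, -0.802], [-0.617, 0.513, -0.597]]
top [[364.7841454065244, 0.0, 319.1783315523781], [0.0, 364.7841454065244, 199.0090148366826], [0.0, 0.0, 1.0]] [0.542 0.007 0.776] [[-0.019, -1.0, -0.003], [-0.999, 0.02, -0.047], [0.047, 0.003, -0.999]]
{'time': 0.1, 'q': array([ 9.30899334e-01,  1.59027741e-01,  1.59810709e+00, -1.89906650e-05,
        1.38625056e+00, -2.10094487e-01]), 'joint_velocities': array([-0.00193168, -0.00186933, -0.0039922 ,  0.00082311,  0.00105696,
       -0.00044904]), 'joint_efforts': array([-4.33139430e-04, -3.96990824e+01, -3.32335997e+01, -2.72946909e-04,
        4.22823185e-03, -1.63114714e-05]), 'tcp_pos': array([0.23927775, 0.52223412, 0.23039156]), 'orientation': array([-6.69788026e-01, -3.06862261e+00,  2.57701477e-03]), 'wrist_force': array([0.65698575, 0.22248217, 0.71627138]), 'ft_torque': array([ 0.05133263, -0.03588746, -0.06263278]), 'finger_force': 0.0, 'opening': 1.000464411531679}
```

View pics/scene0.png

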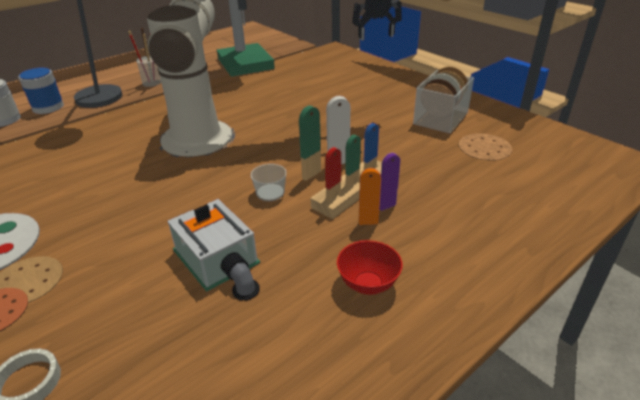

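View pics/top0.png

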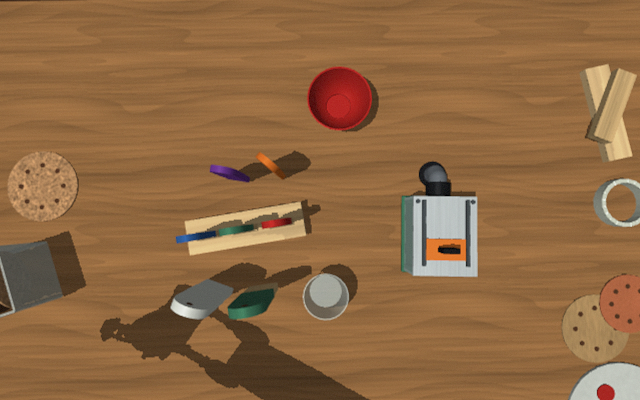

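The scene view shows the stand at (345,185) with red at (333,170), small green and blue, and the dust box at (212,240) with tub and bowl nearby. In the top view red's top is at (276,223), the shutter at (446,249) and the stand at (245,230). Large green and white tags are at (250,303) and (200,298), orange and purple at (270,165) and (230,173).

```bash
cat > m.py <<'E'
from h import *
def hsv(c): return cv2.cvtColor(c["pixels"],cv2.COLOR_RGB2HSV)
def sel(c,lo,hi,z0,z1,box=None):
    H=hsv(c);W=pts(c);m=cv2.inRange(H,lo,hi)>0
    m&=(W[...,2]>z0)&(W[...,2]<z1)
    if box: u0,u1,v0,v1=box; b=np.zeros_like(m);b[v0:v1,u0:u1]=1;m&=b
    return m,W[m]
def rect(P):
    r=cv2.minAreaRect((P[:,:2]*1000).astype(np.float32)); return np.round(r[0],1),np.round(r[1],1),round(r[2],1)
E
python3 - <<'E'
from m import *
for n,bx in(("top",dict(box=(395,485,190,285),st=(170,325,195,260),tags=(170,325,195,260),far=(200,300,140,190),near=(160,290,270,330),tub=(295,360,265,325))),("scene",dict(box=(165,260,190,270),st=(300,400,110,225),tags=(300,385,115,210),far=(355,405,145,230),near=(295,352,90,185),tub=(248,290,160,205)))):
    c=dict(np.load(n+"0.npz"));any_=((0,0,0),(180,255,255))
    print(n)
    def go(l,lo,hi,z0,z1,b):
        m,P=sel(c,lo,hi,z0,z1,bx[b]);
        if len(P)>4: print(l,len(P),rect(P),"zmed",np.median(P[:,2]).round(4),P[:,2].max().round(3),"mean",P.mean(0).round(4))
    go("boxtop",(0,0,60),(180,60,255),.078,.1,"box")
    go("orange",(5,150,120),(22,255,255),.08,.1,"box")
    go("tab",*any_,.114,.135,"box")
    go("standtop",*any_,.024,.036,"st")
    go("red",(0,150,60),(6,255,255),.1,.17,"tags")
    go("red2",(174,150,60),(180,255,255),.1,.17,"tags")
    go("redtop",(0,130,60),(6,255,255),.15,.17,"tags")
    go("blue",(100,120,40),(125,255,255),.06,.17,"tags")
    go("green",(65,80,30),(95,255,255),.06,.17,"tags")
    go("far",*any_,.03,.4,"far");go("near",*any_,.03,.4,"near");go("tub",*any_,.02,.1,"tub")
E
```

```text
top
boxtop 4171 (array([ 500.1, -227.6]), array([121.5, 149.9]), 88.0) zmed 0.0863 0.096 mean [ 0.5048 -0.2255  0.0869]
orange 631 (array([ 475.8, -225.8]), array([74.7, 38.6]), 88.0) zmed 0.09 0.099 mean [ 0.4765 -0.2236  0.0899]
tab 112 (array([ 474.7, -225.9]), array([31.6,  9.3]), 89.0) zmed 0.1218 0.125 mean [ 0.4748 -0.2252  0.1216]
standtop 3259 (array([519.9, 161.3]), array([ 70.1, 241.4]), 8.5) zmed 0.0308 0.035 mean [0.5203 0.1582 0.0308]
red 173 (array([531.7,  86.2]), array([11.1, 45.4]), 8.8) zmed 0.1576 0.164 mean [0.5322 0.084  0.1546]
red2 6 (array([534.1,  68.3]), array([7. , 8.8]), 9.3) zmed 0.1423 0.156 mean [0.5346 0.0665 0.1375]
redtop 143 (array([531.7,  86.5]), array([11. , 38.8]), 9.9) zmed 0.1584 0.164 mean [0.5318 0.0859 0.1578]
blue 218 (array([510.1, 232.7]), array([10.3, 42.9]), 8.5) zmed 0.1544 0.163 mean [0.5114 0.2248 0.1415]
green 195 (array([521. , 159.8]), array([10.5, 44.5]), 7.5) zmed 0.156 0.163 mean [0.5222 0.1535 0.1463]
far 600 (array([635.7, 140.3]), array([ 36.6, 123.3]), 3.0) zmed 0.1417 0.154 mean [0.6281 0.14   0.123 ]
near 2562 (array([3
[... 696 characters left out ...]
 44.7]), 23.4) zmed 0.131 0.162 mean [0.541  0.0839 0.1311]
redtop 73 (array([536.3,  85.4]), array([13.8, 31.8]), 9.2) zmed 0.1567 0.162 mean [0.538  0.0843 0.1561]
blue 358 (array([515.2, 234. ]), array([14.1, 44. ]), 10.0) zmed 0.1156 0.161 mean [0.5186 0.2311 0.1151]
green 993 (array([462.9, 139.4]), array([144.9,  62.2]), 8.7) zmed 0.1201 0.17 mean [0.4542 0.1383 0.12  ]
far 2306 (array([578.7, 188.8]), array([100.7, 230.2]), 51.1) zmed 0.0878 0.151 mean [0.6108 0.1537 0.0881]
near 3308 (array([454.9, 133.5]), array([129.7, 223.6]), 49.1) zmed 0.1203 0.203 mean [0.4408 0.1538 0.1194]
tub 870 (array([390.4,   1.7]), array([85.2, 94.3]), 55.8) zmed 0.0434 0.062 mean [0.388  0.0028 0.0427]
```

Emit:
{"fn": "arm_command", "kwargs": {
  "offset": [
    [0.01, -0.04, 0.03],
    [0.03, -0.09, 0.06],
    [0.05, -0.14, 0.08],
    [0.07, -0.19, 0.08],
    [0.08, -0.24, 0.08],
    [0.09, -0.28, 0.08],
    [0.1, -0.33, 0.08],
    [0.11, -0.38, 0.08]
  ],
  "yaw": [-0.14, -0.28, -0.42, -0.57, -0.72, -0.86, -1.0, -1.15],
  "gripper": -1
}}

```text
time: 0.9
tcp_pos: [0.3461, 0.1571, 0.311]
orientation: [2.237, 2.205, 0.0]
wrist_force: [-0.4, -0.5, 0.1]
opening: 0.0
finger_force: 0.0
```

Emit:
{"fn": "arm_command", "kwargs": {
  "offset": [
    [0.01, -0.05, 0],
    [0.02, -0.1, 0],
    [0.04, -0.15, 0],
    [0.05, -0.2, 0],
    [0.06, -0.25, 0],
    [0.07, -0.3, 0],
    [0.08, -0.35, -0.02],
    [0.08, -0.37, -0.05]
  ],
  "yaw": [-0.02, -0.03, -0.03, -0.03, -0.03, -0.03, -0.03, -0.03]
}}

```text
time: 1.7
tcp_pos: [0.4277, -0.2152, 0.2631]
orientation: [2.262, 2.171, 0.001]
wrist_force: [1.6, 0.0, 0.5]
opening: -0.003
finger_force: 0.0
```

Emit:
{"fn": "arm_command", "kwargs": {
  "offset": [
    [0, 0, -0.04],
    [0, 0, -0.08],
    [0, 0, -0.12],
    [0, 0, -0.145],
    [0, 0, -0.156],
    [0.005, 0, -0.156],
    [0.015, 0, -0.156],
    [0.025, 0, -0.156]
  ],
  "yaw": [0, 0, 0, 0, 0, 0, 0, 0]
}}

```text
time: 2.5
tcp_pos: [0.4535, -0.2121, 0.1074]
orientation: [2.261, 2.175, 0.001]
wrist_force: [-0.2, -0.1, 0.2]
opening: -0.002
finger_force: 0.0
```

Emit:
{"fn": "arm_command", "kwargs": {
  "offset": [
    [0.005, 0, 0],
    [0.01, 0, 0],
    [0.015, 0, 0],
    [0.02, 0, 0],
    [0.025, -0.001, 0],
    [0.03, -0.001, 0],
    [0.034, -0.001, 0],
    [0.037, -0.001, 0]
  ],
  "yaw": [0, 0, 0, 0, 0, 0, 0, 0]
}}

```text
time: 3.3
tcp_pos: [0.4886, -0.2122, 0.1052]
orientation: [-2.264, -2.178, 0.0]
wrist_force: [-1.5, -0.5, 0.1]
opening: 0.001
finger_force: 0.8
```

Run:
```python
from m import *
c=bot.capture("scene");save(c,"s1.png");np.savez("s1.npz",**c)
b=(165,280,180,290)
for l,lo,hi,z0,z1 in(("orange",(5,150,120),(22,255,255),.08,.1),("boxtop",(0,0,60),(180,60,255),.078,.1)):
    m,P=sel(c,lo,hi,z0,z1,b);print(l,len(P),rect(P),P.mean(0))
cv2.imwrite("pics/s1c.png",cv2.resize(cv2.imread("pics/s1.png")[150:290,140:300],None,fx=4,fy=4))
```

```text
orange 300 (array([ 507.7, -222.1]), array([71.9, 43. ]), 87.1) [ 0.51194791 -0.22246002  0.08915278]
boxtop 2004 (array([ 503.2, -224.6]), array([121.4, 155. ]), 88.0) [ 0.51911632 -0.23069107  0.08536596]
```

View pics/s1c.png

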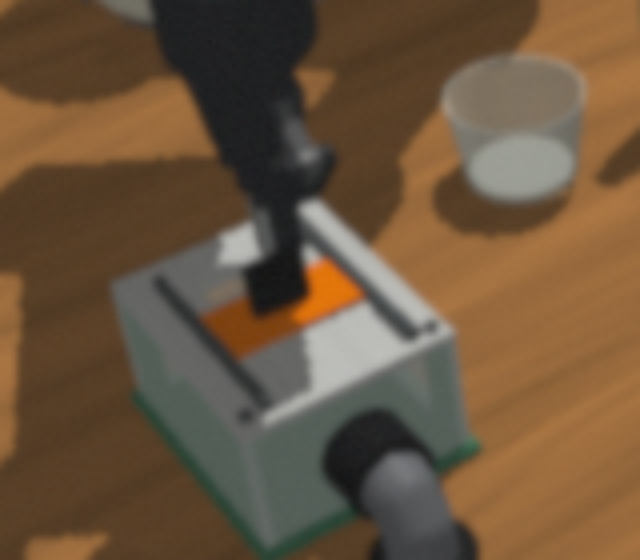

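Pushing works: the shutter (crop 285,310) has moved about 30 mm. I'll continue to the stop.

Emit:
{"fn": "arm_command", "kwargs": {
  "offset": [
    [0.003, -0.005, 0],
    [0.006, -0.01, 0],
    [0.008, -0.012, 0],
    [0.01, -0.012, 0],
    [0.011, -0.012, 0],
    [0.012, -0.012, 0],
    [0.013, -0.012, 0],
    [0.013, -0.012, 0]
  ],
  "yaw": [0, 0, 0, 0, 0, 0, 0, 0]
}}

```text
time: 4.15
tcp_pos: [0.5015, -0.2242, 0.1054]
orientation: [2.264, 2.177, 0.0]
wrist_force: [-1.4, -1.1, 0.1]
opening: 0.002
finger_force: 0.5
```

Emit:
{"fn": "arm_command", "kwargs": {
  "offset": [
    [0.001, 0, 0],
    [0.001, 0, 0],
    [0.002, 0, 0],
    [0.002, 0, 0],
    [0.003, 0, 0],
    [0.003, 0, 0],
    [0.003, 0, 0],
    [0.003, 0, 0]
  ],
  "yaw": [0, 0, 0, 0, 0, 0, 0, 0]
}}

```text
time: 4.95
tcp_pos: [0.5041, -0.2241, 0.1054]
orientation: [-2.264, -2.177, 0.001]
wrist_force: [-4.2, -2.3, 3.3]
opening: -0.001
finger_force: 2.3
```

Emit:
{"fn": "arm_command", "kwargs": {
  "offset": [
    [-0.01, 0, 0],
    [-0.03, 0, 0.02],
    [-0.03, 0, 0.06],
    [-0.03, 0, 0.11],
    [-0.03, 0.04, 0.14],
    [-0.02, 0.09, 0.16],
    [-0.01, 0.14, 0.16],
    [0.01, 0.19, 0.16]
  ],
  "yaw": [0, 0, 0, 0, 0.05, 0.1, 0.15, 0.19],
  "gripper": 0.3
}}

```text
time: 5.75
tcp_pos: [0.5114, -0.0408, 0.2667]
orientation: [2.044, 2.381, 0.004]
wrist_force: [1.6, -1.4, -0.0]
opening: 0.648
finger_force: 0.0
```

Run:
```python
from m import *
for n,b in(("top",(395,485,180,285)),("scene",(165,280,180,290))):
    c=bot.capture(n);save(c,n+"2.png");np.savez(n+"2.npz",**c)
    for l,lo,hi,z0,z1 in(("orange",(5,150,120),(22,255,255),.08,.1),("boxtop",(0,0,60),(180,60,255),.078,.1),("tab",(0,0,0),(180,255,255),.114,.135),("plate?",(18,90,60),(40,255,255),.0,.08)):
        m,P=sel(c,lo,hi,z0,z1,b)
        if len(P)>4:print(n,l,len(P),rect(P),P.mean(0).round(4))
I=cv2.imread("pics/top2.png")[180:290,390:490];J=cv2.imread("pics/scene2.png")[185:265,160:260]
cv2.imwrite("pics/c2.png",np.vstack([cv2.resize(I,(400,300)) if 0 else cv2.resize(I,None,fx=3,fy=3),cv2.resize(J,None,fx=3,fy=3)]))
print(bot.sense()["tcp_pos"])
```

```text
top boxtop 786 (array([ 553.6, -229. ]), array([119.2,  43.5]), 87.4) [ 0.5599 -0.2403  0.0863]
top plate? 7 (array([ 602.2, -235.8]), array([ 31.8, 159.2]), 3.7) [ 0.6013 -0.2347  0.0017]
scene orange 328 (array([ 523.4, -222.4]), array([45.4, 74.1]), 2.5) [ 0.5273 -0.2231  0.0892]
scene boxtop 2060 (array([ 503.9, -224.5]), array([121.3, 153.9]), 87.9) [ 0.5102 -0.2312  0.0853]
scene tab 87 (array([ 524.2, -226.1]), array([12.1, 32.9]), 0.1) [ 0.5254 -0.2265  0.1193]
scene plate? 38 (array([ 526.3, -259.2]), array([207.7, 102.2]), 36.7) [ 0.528  -0.2612  0.0017]
[ 0.51203637 -0.03715107  0.26553205]
```

View pics/c2.png

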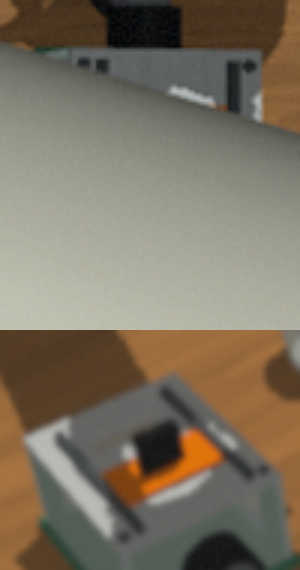

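The shutter is at the stop (tab in the crop at (157,450)), open. Next, the red tag.

Emit:
{"fn": "arm_command", "kwargs": {
  "offset": [
    [0.007, 0.04, 0],
    [0.014, 0.08, 0],
    [0.021, 0.122, 0],
    [0.021, 0.122, -0.01],
    [0.021, 0.122, -0.04],
    [0.021, 0.122, -0.07],
    [0.021, 0.122, -0.1],
    [0.021, 0.122, -0.13]
  ],
  "yaw": [0, 0, 0, 0, 0, 0, 0, 0]
}}

```text
time: 6.65
tcp_pos: [0.5317, 0.0783, 0.1337]
orientation: [2.049, 2.381, 0.001]
wrist_force: [0.2, 0.2, -0.4]
opening: 0.652
finger_force: 0.0
```

Run:
```python
from m import *
print(bot.sense()["tcp_pos"])
c=bot.capture("scene");save(c,"s3.png")
m,P=sel(c,(0,130,60),(6,255,255),.15,.17,(300,385,115,210))
if len(P)>4:print(rect(P),len(P))
cv2.imwrite("pics/c3.png",cv2.resize(cv2.imread("pics/s3.png")[80:230,270:420],None,fx=3,fy=3))
```

```text
[0.53171035 0.07827878 0.13374328]
(array([536.4,  85.1]), array([12.4, 29.3]), 13.6) 55
```

View pics/c3.png

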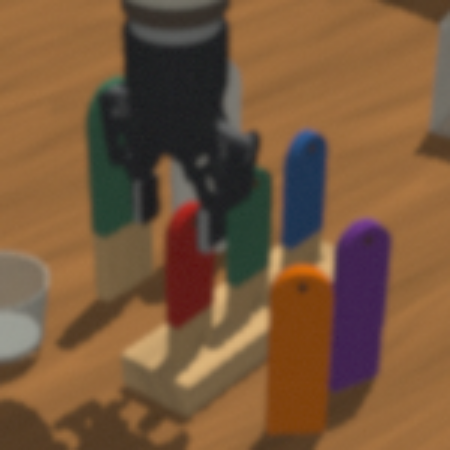

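The open fingers straddle the red tag (crop 190,260) with the far finger at (212,225). The neighbours are clear, so I'll correct y, descend and close.

Emit:
{"fn": "arm_command", "kwargs": {
  "offset": [
    [0.001, 0.004, 0],
    [0.002, 0.007, 0],
    [0.002, 0.007, -0.01],
    [0.002, 0.007, -0.02],
    [0.002, 0.007, -0.028],
    [0.002, 0.007, -0.028],
    [0.002, 0.007, -0.028],
    [0.002, 0.007, -0.028]
  ],
  "yaw": [0, 0, 0, 0, 0, 0, 0, 0]
}}

```text
time: 7.5
tcp_pos: [0.5343, 0.0863, 0.1076]
orientation: [2.047, 2.382, 0.001]
wrist_force: [-0.3, 0.7, 0.9]
opening: 0.652
finger_force: 0.0
```

Emit:
{"fn": "arm_command", "kwargs": {
  "offset": [
    [0, 0, 0],
    [0, 0, 0],
    [0, 0, 0],
    [0, 0, 0],
    [0, 0, 0],
    [0, 0, 0],
    [0, 0, 0],
    [0, 0, 0]
  ],
  "yaw": [0, 0, 0, 0, 0, 0, 0, 0],
  "gripper": -1
}}

```text
time: 8.3
tcp_pos: [0.5343, 0.0863, 0.1076]
orientation: [2.047, 2.382, 0.0]
wrist_force: [0.2, 0.6, 2.8]
opening: 0.134
finger_force: 58.7
```

Emit:
{"fn": "arm_command", "kwargs": {
  "offset": [
    [0, 0, 0.01],
    [0, 0, 0.03],
    [0, 0, 0.06],
    [0, 0, 0.09],
    [0, 0, 0.12],
    [0, 0, 0.14],
    [0, 0, 0.14],
    [0, 0, 0.14]
  ],
  "yaw": [0, 0, 0, 0, 0, 0, 0, 0]
}}

```text
time: 9.1
tcp_pos: [0.5337, 0.0863, 0.2467]
orientation: [-2.047, -2.382, 0.001]
wrist_force: [-0.6, 0.5, -0.8]
opening: 0.13
finger_force: 58.7
```

Emit:
{"fn": "arm_command", "kwargs": {
  "offset": [
    [-0.005, -0.03, 0],
    [-0.015, -0.07, 0],
    [-0.025, -0.11, 0],
    [-0.035, -0.15, 0],
    [-0.045, -0.19, 0],
    [-0.055, -0.23, 0],
    [-0.065, -0.27, 0],
    [-0.067, -0.3, 0]
  ],
  "yaw": [-0.03, -0.06, -0.1, -0.13, -0.16, -0.19, -0.19, -0.19]
}}

```text
time: 9.9
tcp_pos: [0.465, -0.2152, 0.2449]
orientation: [-2.263, -2.173, 0.002]
wrist_force: [-0.1, -0.5, -0.9]
opening: 0.132
finger_force: 58.7
```

Emit:
{"fn": "arm_command", "kwargs": {
  "offset": [
    [0, -0.005, 0],
    [0, -0.01, 0],
    [0, -0.01, -0.02],
    [0, -0.01, -0.04],
    [0, -0.01, -0.045],
    [0, -0.01, -0.045],
    [0, -0.01, -0.045],
    [0, -0.01, -0.045]
  ],
  "yaw": [0, 0, 0, 0, 0, 0, 0, 0]
}}

```text
time: 10.7
tcp_pos: [0.4677, -0.2239, 0.2034]
orientation: [2.262, 2.177, 0.0]
wrist_force: [-0.3, -0.1, -0.2]
opening: 0.135
finger_force: 58.7
```

Run:
```python
from m import *
s=bot.sense();print(s["tcp_pos"],s["orientation"],s["finger_force"])
for n in("scene","top"):
    c=bot.capture(n);save(c,n+"4.png");np.savez(n+"4.npz",**c)
W=pts(dict(np.load("scene4.npz")));
I=cv2.imread("pics/scene4.png")[150:275,140:290];J=cv2.imread("pics/top4.png")[180:290,390:490]
cv2.imwrite("pics/c4.png",np.hstack([cv2.resize(I,None,fx=3.6,fy=3.6)[:440],cv2.resize(J,None,fx=2.5,fy=4)]) if 0 else cv2.resize(I,None,fx=4,fy=4))
```

```text
[ 0.4676574  -0.22387278  0.20341773] [2.26246405e+00 2.17687671e+00 4.30175466e-04] 58.65880340337753
```

View pics/c4.png

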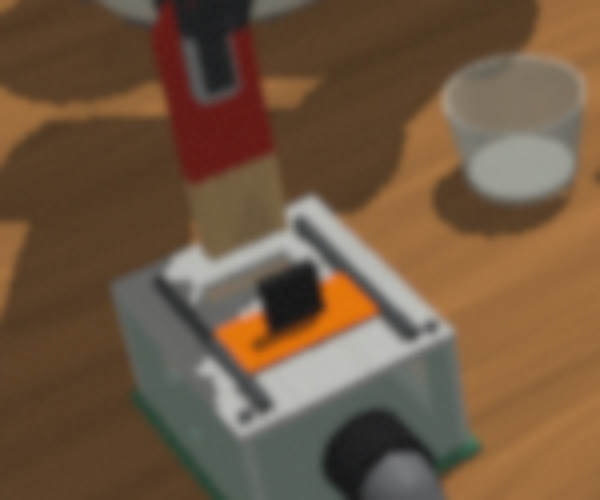

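Crop: the tag's foot ends at about (205–283, 230–252), above the slot, which runs from (205,297) to (292,258). The plate and shutter are clear. I'll measure both in this same view.

Run:
```python
from m import *
c=dict(np.load("scene4.npz"));K,R,t=c["K"],c["R"],c["t"];W=pts(c);C=-R.T@t
def ray(u,v,z):
    d=R.T@np.array([(u-K[0,2])/K[0,0],(v-K[1,2])/K[1,1],1]);return C+d*(z-C[2])/d[2]
# tag wood: points near the tag
yaw=np.radians(-2.2);ex=np.array([np.cos(yaw),np.sin(yaw)]);ey=np.array([-ex[1],ex[0]])
tp=np.array([.4677,-.2239])
H=hsv(c)
D=W[...,:2]-tp;a=D@ex;b=D@ey;z=W[...,2]
tag=(abs(a)<.025)&(abs(b)<.04)&(z>.1)&(z<.19)
for z0 in np.arange(.105,.185,.01):
    m=tag&(z>=z0)&(z<z0+.01)&(a>0)
    print(z0.round(3),m.sum(),"a med",np.median(a[m]).round(4),"b",np.percentile(b[m],[1,99]).round(4),(np.percentile(b[m],[1,99]).mean()).round(4))
print("zmin",np.sort(z[tag])[:5])
# slot: rays cast on z=.085, non-top depth
v,u=np.nonzero(np.ones(z.shape));G=np.array([ray(x,y,.085) for x,y in zip(u,v)]) if 0 else None
d=np.stack([(np.indices(z.shape)[1]-K[0,2])/K[0,0],(np.indices(z.shape)[0]-K[1,2])/K[1,1],np.ones(z.shape)],-1)@R
G=C+d*((.085-C[2])/d[...,2])[...,None]
a2=(G[...,:2]-tp)@ex;b2=(G[...,:2]-tp)@ey
low=(abs(a2)<.02)&(abs(b2)<.04)&(z<.079)
n,l,st,_=cv2.connectedComponentsWithStats(low.astype(np.uint8))
i=1+np.argmax(st[1:,4]);m=l==i
print("slot",m.sum(),"a",np.percentile(a2[m],[2,98]).round(4),"b",np.percentile(b2[m],[2,98]).round(4),np.median(z[m]))
q=np.stack([a2[m],b2[m]],1)*1000;print(cv2.minAreaRect(q.astype(np.float32)))
# box top rect
bt=(z>.08)&(z<.092)&(abs(a2)<.2)&(abs(b2)<.1)&(H[...,1]<60)
print("box in frame",cv2.minAreaRect((np.stack([a2[bt],b2[bt]],1)*1000).astype(np.float32)))
```

```text
0.105 67 a med 0.0058 b [-0.0189  0.0246] 0.0029
0.115 84 a med 0.0063 b [-0.0195  0.0251] 0.0028
0.125 95 a med 0.006 b [-0.0198  0.0254] 0.0028
0.135 87 a med 0.0059 b [-0.0199  0.0257] 0.0029
0.145 89 a med 0.0062 b [-0.0195  0.0245] 0.0025
0.155 94 a med 0.006 b [-0.0192  0.0261] 0.0034
0.165 105 a med 0.0061 b [-0.0196  0.0255] 0.0029
0.175 96 a med 0.0061 b [-0.0195  0.0265] 0.0035
zmin [0.10559161 0.10594849 0.10671532 0.10688132 0.10689387]
slot 63 a [-0.002   0.0087] b [-0.0233  0.0219] 0.053389231048974174
((2.413163185119629, -0.7184009552001953), (11.79194450378418, 48.30915451049805), 3.7764790058135986)
box in frame ((38.1963996887207, -0.10292816162109375), (156.66012573242188, 122.18763732910156), 0.07157644629478455)
```

Emit:
{"fn": "arm_command", "kwargs": {
  "offset": [
    [0.0005, -0.001, 0],
    [0.0005, -0.003, 0],
    [0.0005, -0.003, -0.008],
    [0.0005, -0.003, -0.015],
    [0.0005, -0.003, -0.019],
    [0.0005, -0.003, -0.021],
    [0.0005, -0.003, -0.023],
    [0.0005, -0.003, -0.024]
  ],
  "yaw": [0, 0, 0, 0, 0, 0, 0, 0]
}}

```text
time: 11.6
tcp_pos: [0.4676, -0.2267, 0.1781]
orientation: [-2.264, -2.178, -0.0]
wrist_force: [0.1, 0.0, -0.3]
opening: 0.133
finger_force: 58.7
```

The foot is 4.5 mm into the slot with no contact force. Continuing.

Emit:
{"fn": "arm_command", "kwargs": {
  "offset": [
    [0, 0, -0.003],
    [0, 0, -0.006],
    [0, 0, -0.01],
    [0, 0, -0.015],
    [0, 0, -0.02],
    [0, 0, -0.025],
    [0, 0, -0.029],
    [0, 0, -0.03]
  ],
  "yaw": [0, 0, 0, 0, 0, 0, 0, 0]
}}

```text
time: 12.4
tcp_pos: [0.4672, -0.2265, 0.1475]
orientation: [-2.264, -2.177, 0.0]
wrist_force: [0.3, -0.4, 0.0]
opening: 0.134
finger_force: 58.7
```

Emit:
{"fn": "arm_command", "kwargs": {
  "offset": [
    [0, 0, -0.002],
    [0, 0, -0.004],
    [0, 0, -0.006],
    [0, 0, -0.008],
    [0, 0, -0.01],
    [0, 0, -0.0115],
    [0, 0, -0.0125],
    [0, 0, -0.013]
  ],
  "yaw": [0, 0, 0, 0, 0, 0, 0, 0]
}}

```text
time: 13.2
tcp_pos: [0.4677, -0.2269, 0.1356]
orientation: [2.264, 2.177, 0.0]
wrist_force: [-1.5, -0.7, 4.6]
opening: 0.135
finger_force: 59.3
```

Emit:
{"fn": "arm_command", "kwargs": {
  "offset": [
    [0, 0, -0.001],
    [0, 0, -0.002],
    [0, 0, -0.002],
    [0, 0, -0.002],
    [0, 0, -0.002],
    [0, 0, -0.002],
    [0, 0, -0.002],
    [0, 0, -0.002]
  ],
  "yaw": [0, 0, 0, 0, 0, 0, 0, 0]
}}

```text
time: 14.0
tcp_pos: [0.4677, -0.2268, 0.1334]
orientation: [2.264, 2.177, 0.0]
wrist_force: [-0.3, -0.3, 4.7]
opening: 0.133
finger_force: 59.5
```

Run:
```python
from m import *
s=bot.sense();print(s["tcp_pos"],s["wrist_force"])
c=bot.capture("scene");save(c,"s5.png")
W=pts(c);m,P=sel(c,(0,130,50),(6,255,255),.07,.17,(165,260,140,270));print("red zmin",np.percentile(P[:,2],[0,1,3]),"max",P[:,2].max(),P[:,:2].mean(0))
m,P=sel(c,(5,150,120),(22,255,255),.08,.1,(165,280,180,290));print(rect(P))
cv2.imwrite("pics/c5.png",cv2.resize(cv2.imread("pics/s5.png")[150:275,140:290],None,fx=4,fy=4))
```

```text
[ 0.46769371 -0.22682683  0.13340455] [-0.3400386  -0.27916136  4.71462321]
red zmin [0.084404   0.08711669 0.08834387] max 0.16896912591985544 [ 0.47356634 -0.22696965]
(array([ 523. , -223.4]), array([45.1, 77.5]), 2.1)
```

View pics/c5.png

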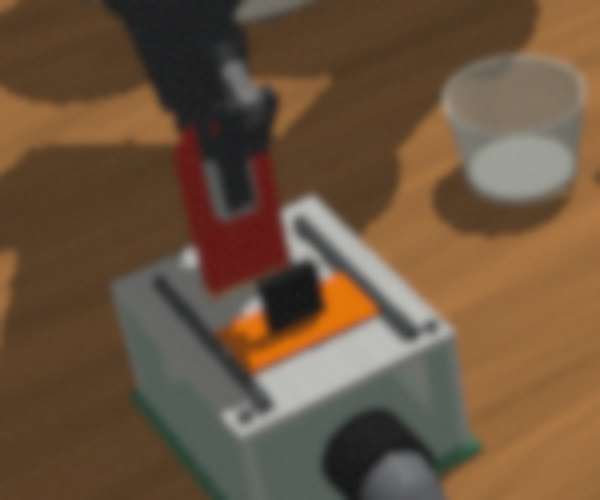

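The paint edge (crop 210–290, 265–290) sits about level with the slot, and the shutter is still open. Nudging 1 mm down, then handing in.

Emit:
{"fn": "arm_command", "kwargs": {
  "offset": [
    [0, 0, -0.0005],
    [0, 0, -0.001],
    [0, 0, -0.001],
    [0, 0, -0.001],
    [0, 0, -0.001],
    [0, 0, -0.001],
    [0, 0, -0.001],
    [0, 0, -0.001]
  ],
  "yaw": [0, 0, 0, 0, 0, 0, 0, 0]
}}

```text
time: 14.85
tcp_pos: [0.4676, -0.2268, 0.1324]
orientation: [2.264, 2.177, 0.0]
wrist_force: [-0.1, -0.6, 5.9]
opening: 0.134
finger_force: 59.6
```

Run:
```python
from plant import bot
s=bot.sense();print(s["tcp_pos"],s["wrist_force"],s["finger_force"])
print(bot.close_job())
```

```text
[ 0.4676456  -0.22681938  0.13239859] [-0.11779969 -0.56290125  5.94773597] 59.59339678287506
the job is handed in; nothing more can be done
None
```

The job is handed in at about 15 s: the shutter is at its open stop, and the red tag is held upright in the slot, pressing the plate about 10 mm down with roughly 6 N; the hand-in gave no verdict.

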